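# Hang the core-ring carrier on the drying rail

## Task

Pick up the carrier that holds the open steel core ring (not the one with the solid disc), hook it over the drying rail close beside the stout square column, and then slide it along the rail, without lifting it off again, until it hangs centred on the dark band. Let go of it hanging straight and still, and leave the other carrier standing where it is.

Things in the scene. Friction and masses are not known exactly. Their poses are not given: they have to be found in the camera images.
- ring_carrier: Loose steel carrier, 218 mm tall, about 0.4 kg, standing on the bench. Holds an open core ring (68 mm across, 30 high) on its 70 mm round foot. Origin: centre of the foot's underside, z up; stem and hook rise above it. Top: solid grip tab on the axis, 168 to 218 mm above the origin, 24 mm along x, 14 mm along y; grip it from above. Its +x starts within 23 degrees of world +x.
- hook (a point): Seat of the ring carrier's C hook, 147 mm above its origin: the rail's centre line lies here, along y, when hung. Mouth opens to +x. From here: back leg x -31 to -25 mm, lip x +24 to +30 reaching 17 mm below, lower arm's top 77 below, inverted V seat above; 24 mm wide along y. Raised 25 to 69 mm above seated height, it passes sideways over the rail, +x first; then lower it.
- disc_carrier: The other carrier, a bystander: same frame and sizes, but with a solid white disc (68 mm across, 30 mm high) in place of the open ring. Origin: centre of the foot's underside. Leave it standing.
- rail: Fixed rail: round steel bar 16 mm thick along y, centre line 200 mm above the bench. Origin: on the bench below the bar's middle; z up; +x points away from the robot within 12 degrees. At +y a stout square aluminium column (inner face y = +170 mm, top 212 mm high), at -y a slim post (y = -185 mm). 'Close beside the column': hook at y = +80 to +145 mm. Base bar 12 mm high.
- mark: Dark band round the bar, 14 mm wide, no obstacle to sliding. Origin: on the bar's centre line, mid-band; y along the rail. It lies 10 to 110 mm from the rail's middle towards the slim post.
Mind the look-alikes: they are no part of the job. Leave any blue or orange look-alike of the ring_carrier alone.

How it is judged:
By the outcome, as a careful person would: the job done as asked, in the order asked, and still so for the second after the job is handed in, with the robot touching nothing.
It also fails if it takes over 53 s, if anything falls off the work surface, if the arm or the gripper's body presses on something with over 40 N, if the wrist force passes 120 N, or if a joint passes its speed limit or range.

## Robot

A 7-joint arm with a two-finger parallel gripper is mounted at the origin on the work surface. World frame = base frame: x ahead of the robot, y to its left, z up, the work surface at z = 0. Lengths are in m, angles in rad, forces in N, time in s.
With the tool pointing down it reaches from about 0.4 to 0.85 m from the base axis. Payload 10.4 kg.
Tool frame: the origin (TCP) lies midway between the tips of the shut fingers; the grasp point (between the pads) lies 19 mm behind it; z points along the fingers, y is the direction in which the jaws open and shut (so a half turn about z gives the same grasp; the last joint's range is limited). The gripper opens to 85 mm and grips with 20 to 120 N. Pads are 22 mm wide; open, the fingers measure 114 mm over their backs; the gripper's body (76 mm by 85 mm) begins 54 mm behind the grasp point. The pads swing forward as they close: fully open they stand 13 mm farther back than shut.
Start: joints at [-1.323, 0.332, -0.065, 1.46, 0.022, 1.35, -0.088], TCP at [0.167, 0.602, 0.231] pointing down, gripper open.
Joint ranges: [-2.6, 2.6], [-0.5, 2.12], [-1.47, 1.34], [0.16, 2.42], [-1.27, 4.41], [0.06, 2.06], [-2.6, 2.6]. Speed limits (rad/s): [2.22, 2.22, 2.79, 2.79, 3.14, 3.14, 3.14].

## Interface

Orientations are given as a unit quaternion [x, y, z, w].
In Python, from workcell import manip, viewer gives the robot as it stands.
- The arm moves only by the tool move_arm, never from a script. Its argument "deltas" is a list of rows, each a list of 7 numbers: the shift along the tool's x, y, z in m, then the turn, a rotation vector about the tool's x, y, z in degrees, then the opening, from -1 (shut) to 1 (fully open). In form: [[dx, dy, dz, wx, wy, wz, gripper], ...]. A call has 1 to 10 rows; each row shifts and turns the commanded pose from where the row before left it, along the tool's axes as they then stand; what a row does not reach is not made up. A row lasts 1/8 s, in which the tool goes at most 62.5 mm and 10.7 degrees, less where a joint would pass 70% of its speed; a pose out of reach is approached as far as the arm can. A call with a gripper value outside its range is refused whole. The fingers move at their own pace and stop on an object; "force" is the grip in N (left out, the last holds). Time passes only in rows, so rows that do not move let the fingers close. It gives the time, the measured TCP pose, the force and the opening at its end, in the units of the state.
- manip.get_obs(): the state, without advancing time (a new reading comes with each control period).
- viewer.camera(name): name is "scene" or "side" or "wrist"; returns (picture, depth): 400x640x3 uint8, red, green, blue; 400x640 float32, m along the optical axis (not along the pixel's ray), 0 where there is no reading.
- viewer.calibration(name): a dict with "fx", "fy", "cx", "cy" (pixels), "dist" ([k1, k2, p1, p2, k3] as OpenCV has them; the pictures are not rectified), "R" (3x3) and "t" (3): a world point X has camera coordinates R X + t; the wrist camera has in their place "T_tool_cam" (4x4, takes a point from camera to tool coordinates, whose origin is the TCP and whose axes are the flange's). Camera axes: x right, y down, z forward; pixel columns grow to the right and rows downward; lengths in m; the calibration is good to about 2 mm. A picture is of the moment at which its call begins: read the wrist's pose just before it. calibration takes no time and is no camera call.
- manip.hand_in(): hands the job in, once; it reports no verdict.
The state is a dict: "clock": time; "joint_pos": joint angles; "joint_velocities": joint speeds; "tau": joint torques, N m; "position": TCP position; "ee_rot": TCP orientation; "ft_force": force on the tool from outside, world axes, zero at the start; "torque": the same for the moment, N m; "grip_width": opening from 0.0 (shut) to 1.0 (fully open).
Only numpy, scipy, OpenCV 4.12 (cv2) and the standard library are available. Lean on these libraries where they do the work, as an engineer would, in place of code of your own. Each camera call takes 0.05 s, during which the arm holds its last target.

## Working session

There is one attempt and no reset: what is moved stays moved. The work goes in short steps, Python scripts to look and compute and a tool call to move; the robot and the scene stay as the last step left them, time stands still between calls to the robot, and variables do not carry over. Pictures are saved under pics/ and viewed, and the job is handed in when it is done.

Besides the shell and the picture viewer there is one more tool, called in YAML: its name, and indented under it one key for each argument. move_arm: Moves the arm, as the interface text tells. Its arguments: {"type":"object","properties":{"deltas":{"type":"array"},"force":{"type":"number"}},"required":["deltas"]}

```bash
mkdir -p pics; ls; python3 - <<'E'
from workcell import manip, viewer
import cv2, numpy as np
print(manip.get_obs())
for n in ["scene","side","wrist"]:
    im,d=viewer.camera(n)
    cv2.imwrite(f"pics/{n}0.png",im[:,:,::-1]); np.save(f"pics/{n}0_d.npy",d); np.save(f"pics/{n}0.npy",im)
    print(n,viewer.calibration(n))
E
```

```text
pics
{'clock': 0.0, 'joint_pos': array([-1.32260281,  0.3328832 , -0.06468983,  1.46094384,  0.0216185 ,
        1.3498817 , -0.08853167]), 'joint_velocities': array([ 9.75621964e-06,  6.76098060e-04,  3.98315160e-04, -3.10127867e-04,
       -1.12043544e-03, -6.01265727e-04, -1.55518338e-04]), 'tau': array([-4.37143699e-04, -6.25436139e+01,  4.88545094e-02, -3.91608024e+01,
        1.62189861e-02,  9.83559410e-03, -6.10736890e-06]), 'position': array([0.16710264, 0.60186279, 0.23050763]), 'ee_rot': array([ 1.34991431e-01,  9.90846512e-01, -7.08059250e-04, -5.28297366e-05]), 'ft_force': array([-0.06853246,  0.48236411, -0.08971345]), 'torque': array([-0.00612189, -0.01890884, -0.01249671]), 'grip_width': 0.999566687281452}
scene {'fx': 496.2267789026798, 'fy': 496.2267789026798, 'cx': 326.6214538029941, 'cy': 192.80841836582363, 'dist': array([-0.03836643,  0.        ,  0.        ,  0.        ,  0.        ]), 'R': array([[-0.58650288,  0.80976885, -0.01699355],
       [ 0.50566525,  0.34969442, -0.78868021],
       [-0.63270611, -0.47115626, -0.61456875]]), 't': array([ 0.29198429, -0
[... 300 characters left out ...]
2, -6.48822451e-01, -7.60062286e-01],
       [ 4.18287837e-02,  7.58910651e-01, -6.49849965e-01]]), 't': array([-0.50244906,  0.11586681,  1.20333022])}
wrist {'fx': 294.11357491636363, 'fy': 294.11357491636363, 'cx': 321.9960189883391, 'cy': 198.74212176097123, 'dist': array([-0.03516438,  0.        ,  0.        ,  0.        ,  0.        ]), 'T_tool_cam': array([[-9.02775296e-04, -9.51271736e-01, -3.08352508e-01,
         7.85873546e-02],
       [ 9.99998520e-01, -4.07266263e-04, -1.67131144e-03,
        -9.30809687e-04],
       [ 1.46428976e-03, -3.08353560e-01,  9.51270696e-01,
        -1.42883449e-01],
       [ 0.00000000e+00,  0.00000000e+00,  0.00000000e+00,
         1.00000000e+00]])}
```

View pics/scene0.png

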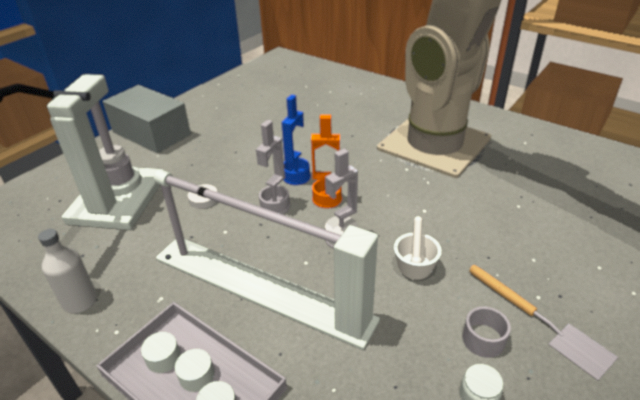

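View pics/side0.png

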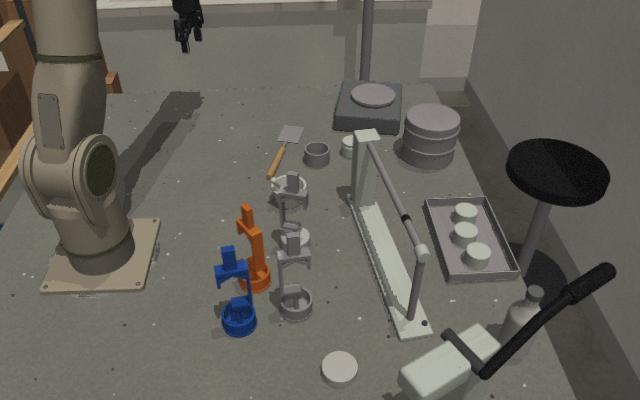

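View pics/wrist0.png

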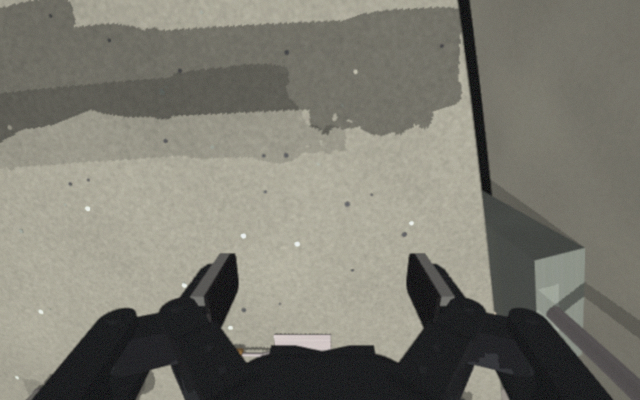

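```bash
python3 - <<'E'
import cv2
a=cv2.imread("pics/side0.png")[150:350,190:450]; cv2.imwrite("pics/z1.png",cv2.resize(a,None,fx=3,fy=3,interpolation=cv2.INTER_CUBIC))
a=cv2.imread("pics/scene0.png")[80:350,150:400]; cv2.imwrite("pics/z2.png",cv2.resize(a,None,fx=2.2,fy=2.2,interpolation=cv2.INTER_CUBIC))
E
```

```text
(no output)
```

View pics/z1.png

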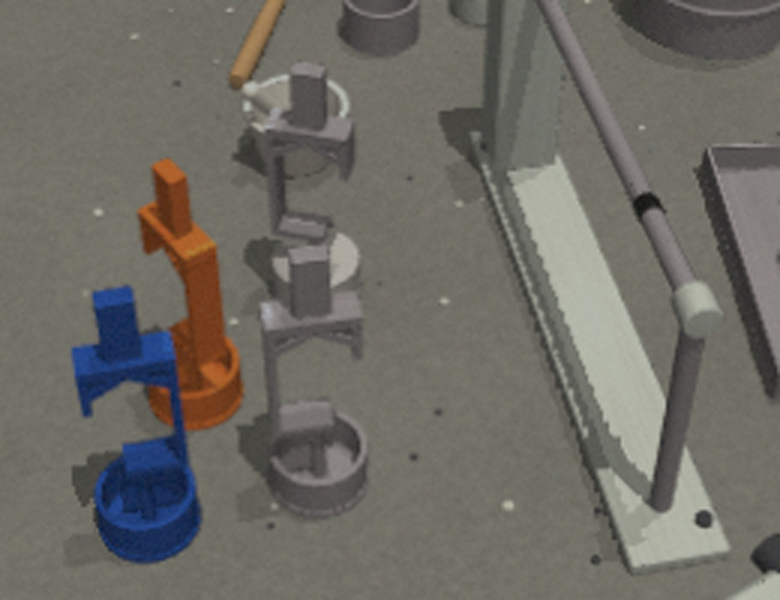

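View pics/z2.png

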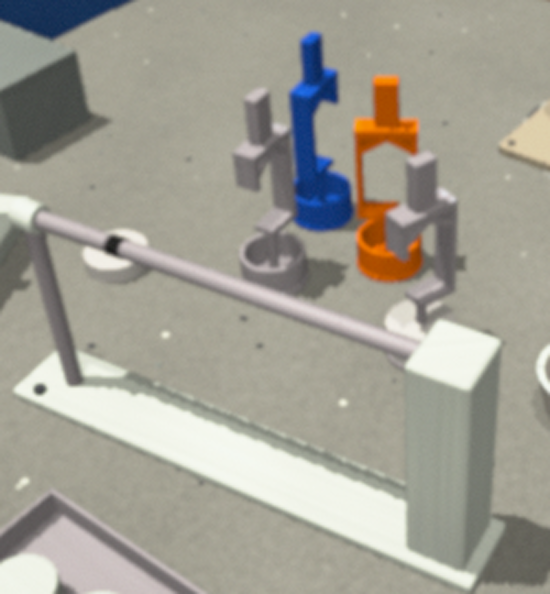

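```bash
cat > h.py <<'E'
import numpy as np, cv2
from workcell import manip, viewer
def K(c): return np.array([[c['fx'],0,c['cx']],[0,c['fy'],c['cy']],[0,0,1.]])
def pose(n,o=None):
    c=viewer.calibration(n)
    if n!='wrist': return c,c['R'].T,-c['R'].T@c['t']
    from scipy.spatial.transform import Rotation as Ro
    T=np.eye(4);T[:3,:3]=Ro.from_quat(o['ee_rot']).as_matrix();T[:3,3]=o['position']
    T=T@c['T_tool_cam']; return c,T[:3,:3],T[:3,3]
def cloud(n,d,o=None):
    c,R,t=pose(n,o)
    v,u=np.mgrid[:400,:640]
    p=cv2.undistortPoints(np.stack([u,v],-1).reshape(-1,1,2).astype(float),K(c),c['dist']).reshape(400,640,2)
    P=np.dstack([p,np.ones((400,640))])*d[...,None]
    return P@R.T+t
def ray(n,uv,o=None):
    c,R,t=pose(n,o)
    p=cv2.undistortPoints(np.array(uv,float).reshape(-1,1,2),K(c),c['dist']).reshape(-1,2)
    return t,np.c_[p,np.ones(len(p))]@R.T
def onz(n,uv,z,o=None):
    t,r=ray(n,uv,o); return t+r*((z-t[2])/r[:,2])[:,None]
def proj(n,X,o=None):
    c,R,t=pose(n,o); return cv2.projectPoints((np.atleast_2d(X)-t)@R,np.zeros(3),np.zeros(3),K(c),c['dist'])[0].reshape(-1,2)
E
python3 - <<'E'
from h import *
for n in ["side","scene"]:
    d=np.load(f"pics/{n}0_d.npy"); im=np.load(f"pics/{n}0.npy").astype(int)
    X=cloud(n,d); ok=d>0
    g=ok&(np.ptp(im,axis=2)<40)
    bench=X[330:360,150:200][ok[330:360,150:200]] if n=="side" else X[250:300,430:460]
    print(n,"bench z",np.median(bench[...,2]))
    # carriers
    m=g&(X[...,2]>0.174)&(X[...,2]<0.23)&(X[...,0]>.35)&(X[...,0]<.9)&(np.abs(X[...,1])<.5)
    k,l,st,ce=cv2.connectedComponentsWithStats(m.astype(np.uint8))
    for i in range(1,k):
        if st[i,4]>25:
            P=X[l==i]; print(i,st[i],P.min(0).round(3),P.max(0).round(3),np.median(P,0).round(3))
E
```

```text
side bench z -0.0008620746981006233
1 [ 353  128   78  139 1714] [ 0.593 -0.24   0.174] [0.689 0.179 0.216] [ 0.647 -0.02   0.205]
2 [286 171  13  21 240] [ 0.434 -0.007  0.174] [0.46  0.014 0.219] [ 0.447 -0.001  0.2  ]
3 [286 231  14  24 284] [ 0.433 -0.19   0.175] [ 0.457 -0.17   0.22 ] [ 0.445 -0.186  0.202]
4 [470 377  21  23 175] [ 0.694 -0.5    0.174] [ 0.724 -0.482  0.229] [ 0.705 -0.493  0.198]
5 [450 381  17  19 153] [ 0.669 -0.5    0.174] [ 0.68  -0.484  0.228] [ 0.676 -0.495  0.193]
scene bench z 0.00010594582257272833
1 [261 119  13  26 260] [ 0.436 -0.191  0.174] [ 0.463 -0.172  0.221] [ 0.455 -0.176  0.201]
2 [ 56 124  41  36 869] [ 0.663 -0.486  0.174] [ 0.728 -0.439  0.23 ] [ 0.708 -0.455  0.202]
3 [335 148  14  28 316] [ 0.437 -0.005  0.174] [0.465 0.014 0.22 ] [0.456 0.008 0.201]
4 [ 154  169  224  106 3577] [ 0.596 -0.239  0.174] [0.693 0.179 0.215] [0.65  0.091 0.206]
```

```bash
python3 - <<'E'
from h import *
allP={}
from math import degrees,atan2
bars=[]
for n in ["side","scene"]:
    d=np.load(f"pics/{n}0_d.npy"); im=np.load(f"pics/{n}0.npy").astype(int)
    X=cloud(n,d); ok=d>0
    g=ok&(np.ptp(im,axis=2)<40)
    def sel(x,y,z): return (g if 1 else ok)&(X[...,0]>x[0])&(X[...,0]<x[1])&(X[...,1]>y[0])&(X[...,1]<y[1])&(X[...,2]>z[0])&(X[...,2]<z[1])
    for nm,yc in (("ring",-.182),("disc",.003)):
        for lab,z in (("tabtop",(.212,.225)),("tab",(.175,.225)),("beam",(.135,.172)),("foot",(.004,.045))):
            P=X[sel((.38,.52),(yc-.07,yc+.07),z)]
            r=cv2.minAreaRect(P[:,:2].astype(np.float32)*1000)
            print(n,nm,lab,len(P),P.min(0).round(3),P.max(0).round(3),"rect",np.round(r[0],1),np.round(r[1],1),round(r[2],1))
    # bar: top surface z>0.2
    m=sel((.55,.75),(-.2,.14),(.196,.213)); P=X[m]
    f=np.polyfit(P[:,1],P[:,0],1); print(n,"bar pts",len(P),"x=",f, "yaw",degrees(atan2(-f[0],1)),"zmax",np.percentile(P[:,2],95))
    v,u=np.nonzero(m); print(u.min(),u.max(),v.min(),v.max())
    m2=ok&(X[...,0]>.55)&(X[...,0]<.75)&(np.abs(X[...,1])<.25)&(X[...,2]>.185)&(im.sum(2)<150)
    v,u=np.nonzero(m2); print("dark",len(u),u.mean(),v.mean(),X[m2].mean(0),X[m2].min(0),X[m2].max(0))
    for nm,c in (("blue",(im[...,2]>im[...,0]+60)),("orange",(im[...,0]>im[...,2]+90))):
        P=X[ok&c&(X[...,0]>.3)&(X[...,0]<.6)&(np.abs(X[...,1])<.35)]
        Q=P[P[:,2]>.1]; print(nm,P.min(0).round(3),P.max(0).round(3),np.median(Q,0).round(3))
E
```

```text
side ring tabtop 90 [ 0.434 -0.19   0.212] [ 0.457 -0.17   0.22 ] rect [ 444.6 -180.8] [23.7 17.3] 10.6
side ring tab 281 [ 0.433 -0.19   0.176] [ 0.457 -0.17   0.22 ] rect [ 444.7 -181.7] [24.4 17.1] 15.3
side ring beam 497 [ 0.413 -0.199  0.135] [ 0.476 -0.165  0.172] rect [ 444.6 -180.7] [61.4 29.3] 7.0
side ring foot 742 [ 0.382 -0.249  0.004] [ 0.498 -0.15   0.044] rect [ 451.6 -192.2] [ 83.5 120.8] 73.5
side disc tabtop 65 [ 0.435 -0.006  0.212] [0.46  0.014 0.219] rect [447.9   3.9] [17.6 24.8] 67.3
side disc tab 237 [ 0.434 -0.007  0.176] [0.46  0.014 0.219] rect [447.5   4. ] [18.2 25. ] 71.2
side disc beam 397 [ 0.415 -0.017  0.136] [0.478 0.026 0.172] rect [447.    4.1] [29.1 61.9] 72.7
side disc foot 312 [ 0.383 -0.027  0.004] [0.495 0.044 0.039] rect [435.5   5.7] [ 61.8 113.8] 81.9
side bar pts 1036 x= [-0.14213269  0.64155874] yaw 8.089420242831793 zmax 0.2101416025101685
356 420 136 243
dark 41 404.5609756097561 217.46341463414635 [ 0.66022057 -0.13506876  0.20546432] [ 0.65487684 -0.14238627  0.19785202] [ 0.66910819 -0.12686389  0.20946084]
blue [ 0.3   -0.246 -0.00
[... 651 characters left out ...]
 313 [ 0.437 -0.005  0.175] [0.465 0.014 0.22 ] rect [451.8   4.6] [16.6 26. ] 74.5
scene disc beam 497 [ 0.418 -0.014  0.135] [0.484 0.025 0.172] rect [451.6   4.5] [25.8 62.6] 73.6
scene disc foot 381 [ 0.416 -0.053  0.004] [0.488 0.032 0.044] rect [455.7  -2.9] [63.5 80.9] 26.1
scene bar pts 1899 x= [-0.13976567  0.65127612] yaw 7.9564417803027006 zmax 0.21179141317780686
171 357 177 255
dark 23 200.52173913043478 191.08695652173913 [ 0.67217589 -0.13408269  0.20595398] [ 0.66694389 -0.13817544  0.20234849] [ 0.67561581 -0.13002006  0.20976465]
blue [ 0.301 -0.246  0.002] [ 0.369 -0.176  0.221] [ 0.345 -0.206  0.165]
orange [ 0.312 -0.167 -0.004] [0.475 0.35  0.22 ] [ 0.366 -0.097  0.169]
```

move_arm:
  deltas:
    - [0, 0, -0.03, 0, 0, -7.4, 1]
    - [0, 0, -0.03, 0, 0, -7.4, 1]
    - [0, 0, -0.03, 0, 0, -7.4, 1]

```text
clock: 0.52
position: [0.1671, 0.602, 0.322]
ee_rot: [-0.06, 0.998, -0.0, -0.0]
ft_force: [0.0, 0.8, 0.3]
grip_width: 1.005
```

```bash
cat >> h.py <<'E'
from scipy.spatial.transform import Rotation as Ro
def st():
    o=manip.get_obs(); R=Ro.from_quat(o['ee_rot']).as_matrix()
    print("t",round(o['clock'],3),"pos",o['position'].round(4),"yaw(y axis)",np.degrees(np.arctan2(R[1,1],R[0,1])).round(2),"z",R[:,2].round(4),"F",o['ft_force'].round(2),"T",o['torque'].round(2),"grip",round(o['grip_width'],3),"q",o['joint_pos'].round(2))
    return o,R
def d(target,R,o): 
    v=R.T@(np.array(target)-o['position']); print("tool delta mm",(v*1000).round(1)); return v
E
python3 - <<'E'
from h import *
o,R=st(); d([.447,-.181,.30],R,o); d([.42,.3,.31],R,o)
for n in ["side","scene"]:
    D=np.load(f"pics/{n}0_d.npy"); X=cloud(n,D)
    m=(D>0)&(X[...,0]>.55)&(X[...,0]<.75)&(X[...,1]>.12)&(X[...,1]<.3)&(X[...,2]>.207)&(X[...,2]<.22)
    P=X[m];r=cv2.minAreaRect(P[:,:2].astype(np.float32)*1000);print(n,len(P),r,P.min(0),P.max(0))
    m=(D>0)&(X[...,0]>.55)&(X[...,0]<.75)&(X[...,1]>-.3)&(X[...,1]<-.16)&(X[...,2]>.04)&(X[...,2]<.17)
    P=X[m];print("post",len(P),np.median(P,0),P.min(0),P.max(0))
E
```

```text
t 0.525 pos [0.1671 0.602  0.322 ] yaw(y axis) 96.93 z [-1.e-04 -5.e-04 -1.e+00] F [0.01 0.83 0.35] T [ 0.03  0.02 -0.01] grip 1.005 q [-1.29  0.31 -0.11  1.31  0.03  1.53  0.3 ]
tool delta mm [-183.3 -811.1   22.3]
tool delta mm [-214.6 -330.4   12.1]
side 294 ((621.6182250976562, 148.64187622070312), (54.428619384765625, 54.22844696044922), 7.963492393493652) [0.59287254 0.12126901 0.20702939] [0.64975857 0.17853037 0.21606649]
post 380 [ 0.67381341 -0.23010586  0.10773401] [ 0.66747993 -0.23470814  0.04015427] [ 0.68425888 -0.22147293  0.16967912]
scene 921 ((627.093017578125, 148.58375549316406), (55.99684524536133, 54.57796096801758), 8.60369873046875) [0.59621494 0.12147497 0.20700992] [0.65653719 0.17815501 0.21478976]
post 474 [ 0.68241888 -0.21944068  0.10913733] [ 0.67081159 -0.22992302  0.04013372] [ 0.68773555 -0.2150739   0.16989055]
```

move_arm:
  deltas:
    - [-0.027, -0.0413, 0, 0, 0, 0, 1]
    - [-0.027, -0.0413, 0, 0, 0, 0, 1]
    - [-0.027, -0.0413, 0, 0, 0, 0, 1]
    - [-0.027, -0.0413, 0, 0, 0, 0, 1]
    - [-0.027, -0.0413, 0, 0, 0, 0, 1]
    - [-0.027, -0.0413, 0, 0, 0, 0, 1]
    - [-0.027, -0.0413, 0, 0, 0, 0, 1]
    - [-0.027, -0.0413, 0, 0, 0, 0, 1]

```text
clock: 1.52
position: [0.421, 0.2978, 0.3212]
ee_rot: [-0.058, 0.998, 0.0, -0.0]
ft_force: [0.3, 0.5, 0.2]
grip_width: 0.999
```

move_arm:
  deltas:
    - [0.0032, -0.048, 0, 0, 0, 0, 1]
    - [0.0032, -0.048, 0, 0, 0, 0, 1]
    - [0.0032, -0.048, 0, 0, 0, 0, 1]
    - [0.0032, -0.048, 0, 0, 0, 0, 1]
    - [0.0032, -0.048, 0, 0, 0, 0, 1]
    - [0.0032, -0.048, 0, 0, 0, 0, 1]
    - [0.0032, -0.048, 0, 0, 0, 0, 1]
    - [0.0032, -0.048, 0, 0, 0, 0, 1]
    - [0.0032, -0.048, 0, 0, 0, 0, 1]
    - [0.0032, -0.048, 0, 0, 0, 0, 1]

```text
clock: 2.78
position: [0.444, -0.1828, 0.3213]
ee_rot: [-0.058, 0.998, 0.0, 0.0]
ft_force: [1.1, 0.1, 0.2]
grip_width: 1.0
```

```bash
python3 - <<'E'
from h import *
o,R=st(); d([.447,-.181,.30],R,o)
im,D=viewer.camera("wrist"); cv2.imwrite("pics/w1.png",im[:,:,::-1]); np.savez("pics/w1.npz",im=im,D=D,**{k:o[k] for k in('position','ee_rot')})
X=cloud("wrist",D,o)
for lab,z in (("tabtop",(.212,.225)),("tab",(.175,.225)),("beam",(.135,.172))):
    m=(D>0)&(X[...,2]>z[0])&(X[...,2]<z[1])&(abs(X[...,0]-.447)<.06)&(abs(X[...,1]+.181)<.06)
    P=X[m]; print(lab,len(P))
    if len(P)>5: print(P.min(0),P.max(0),cv2.minAreaRect(P[:,:2].astype(np.float32)*1000))
print(proj("wrist",[.447,-.181,.218],o))
E
```

```text
t 2.775 pos [ 0.444  -0.1828  0.3213] yaw(y axis) 96.69 z [ 4.e-04  4.e-04 -1.e+00] F [1.08 0.1  0.22] T [ 0.03 -0.04  0.03] grip 1.0 q [-0.46 -0.08  0.72  1.71  0.05  1.49  1.95]
tool delta mm [-3.2  1.4 21.3]
tabtop 405
[ 0.43427052 -0.18957317  0.21206943] [ 0.45761325 -0.17459999  0.22032236] ((445.8154602050781, -181.72935485839844), (22.9897403717041, 13.367508888244629), 6.451887607574463)
tab 548
[ 0.43383246 -0.19010152  0.17507933] [ 0.45761325 -0.17459999  0.22032236] ((445.8297119140625, -182.00315856933594), (23.173561096191406, 13.89307689666748), 7.161927700042725)
beam 834
[ 0.41423715 -0.19678054  0.13518101] [ 0.47698581 -0.16705904  0.17126216] ((445.78369140625, -182.2473907470703), (60.99932861328125, 23.816455841064453), 7.188178062438965)
[[325.18573781 201.4223303 ]]
```

View pics/w1.png

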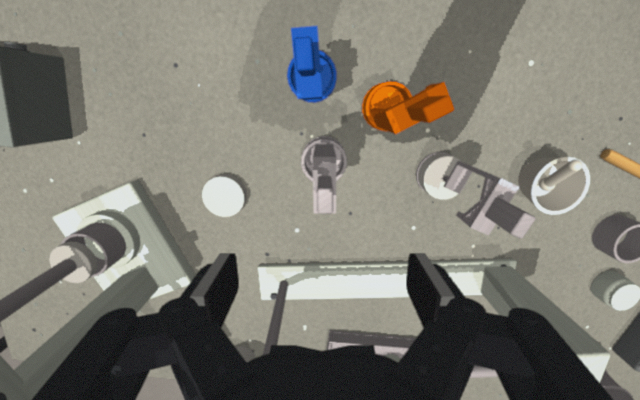

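move_arm:
  deltas:
    - [-0.002, 0.0008, 0.03, 0, 0, -0.4, 1]
    - [0, 0, 0.03, 0, 0, 0, 1]
    - [0, 0, 0.03, 0, 0, 0, 1]
    - [0, 0, 0.03, 0, 0, 0, 1]
    - [0, 0, 0.022, 0, 0, 0, 1]
    - [0, 0, 0, 0, 0, 0, 1]

```text
clock: 3.58
position: [0.4451, -0.1799, 0.1781]
ee_rot: [-0.062, 0.998, 0.0, -0.001]
ft_force: [0.1, 0.7, 0.1]
grip_width: 1.001
```

```bash
python3 - <<'E'
from h import *
o,R=st(); d([.446,-.1818,.179],R,o)
E
```

```text
t 3.575 pos [ 0.4451 -0.1799  0.1781] yaw(y axis) 97.08 z [-3.e-03  2.e-04 -1.e+00] F [0.11 0.73 0.15] T [-0.03  0.01  0.01] grip 1.001 q [-0.44  0.04  0.76  1.93 -0.03  1.18  2.02]
tool delta mm [-0.6 -2.  -0.9]
```

move_arm:
  deltas:
    - [-0.0006, -0.002, 0, 0, 0, 0, 1]
    - [0, 0, 0, 0, 0, 0, -1]
    - [0, 0, 0, 0, 0, 0, -1]
    - [0, 0, 0, 0, 0, 0, -1]
    - [0, 0, 0, 0, 0, 0, -1]
    - [0, 0, 0, 0, 0, 0, -1]
  force: 60

```text
clock: 4.32
position: [0.447, -0.1819, 0.1793]
ee_rot: [-0.062, 0.998, 0.0, 0.0]
ft_force: [-1.5, 0.8, 1.6]
grip_width: 0.155
```

```bash
python3 - <<'E'
from h import *
o,R=st()
E
```

```text
t 4.325 pos [ 0.447  -0.1819  0.1793] yaw(y axis) 97.1 z [ 1.e-04  3.e-04 -1.e+00] F [-1.53  0.78  1.63] T [0.26 0.02 0.02] grip 0.155 q [-0.44  0.04  0.76  1.93 -0.03  1.18  2.02]
```

move_arm:
  deltas:
    - [0, 0, -0.01, 0, 0, 0, -1]
    - [0, 0, -0.02, 0, 0, 0, -1]
    - [0, 0, -0.025, 0, 0, -0.9, -1]
    - [0, 0, -0.025, 0, 0, 0, -1]
    - [0, 0, -0.02, 0, 0, 0, -1]
    - [0, 0, 0, 0, 0, 0, -1]

```text
clock: 5.08
position: [0.4474, -0.1825, 0.2804]
ee_rot: [-0.07, 0.998, -0.0, 0.001]
ft_force: [0.4, -0.2, -4.4]
grip_width: 0.159
```

```bash
python3 - <<'E'
from h import *
o,R=st()
d([.56,-.13,.28],R,o)
im,D=viewer.camera("side"); cv2.imwrite("pics/s2.png",cv2.resize(im[100:340,180:480,::-1],None,fx=2.4,fy=2.4))
E
```

```text
t 5.075 pos [ 0.4474 -0.1825  0.2804] yaw(y axis) 97.97 z [ 2.2e-03 -1.0e-04 -1.0e+00] F [ 0.37 -0.23 -4.35] T [ 0.06 -0.14  0.02] grip 0.159 q [-0.46 -0.05  0.74  1.78  0.04  1.4   1.98]
tool delta mm [-118.7   36.4    0.7]
```

View pics/s2.png

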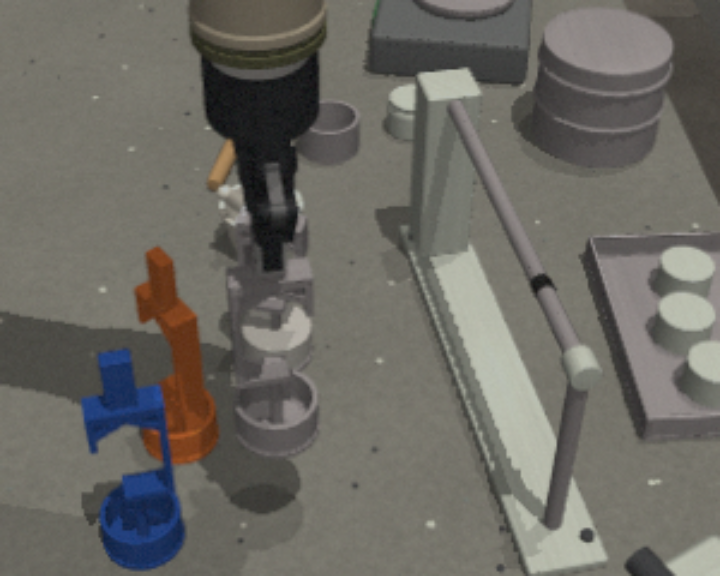

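move_arm:
  deltas:
    - [-0.015, 0, 0, 0, 0, 0, -1]
    - [-0.03, 0, 0, 0, 0, 0, -1]
    - [-0.035, 0, 0, 0, 0, 0, -1]
    - [-0.03, 0, 0, 0, 0, 0, -1]
    - [-0.015, 0, 0, 0, 0, 0, -1]
    - [0, 0, 0, 0, 0, 0, -1]

```text
clock: 5.88
position: [0.5708, -0.1643, 0.2774]
ee_rot: [-0.07, 0.998, -0.0, -0.002]
ft_force: [-1.9, -0.5, -3.8]
grip_width: 0.153
```

move_arm:
  deltas:
    - [0, 0.015, 0, 0, 0, 0, -1]
    - [0, 0.03, 0, 0, 0, 0, -1]
    - [0, 0.04, 0, 0, 0, 0, -1]
    - [0, 0.04, 0, 0, 0, 0, -1]
    - [0, 0.04, 0, 0, 0, 0, -1]
    - [0, 0.035, 0, 0, 0, 0, -1]
    - [0, 0.02, 0, 0, 0, 0, -1]
    - [0, 0.01, 0, 0, 0, 0, -1]
    - [0, 0, 0, 0, 0, 0, -1]

```text
clock: 7.0
position: [0.5384, 0.0634, 0.2794]
ee_rot: [-0.07, 0.998, 0.0, 0.0]
ft_force: [-0.0, -1.4, -4.1]
grip_width: 0.159
```

```bash
python3 - <<'E'
from h import *
o,R=st()
print(R.T@(np.array([.6365,.0625,.28])-o['position']))
for n in ("side","scene"):
    im,D=viewer.camera(n); cv2.imwrite(f"pics/{n}3.png",im[:,:,::-1]); np.savez(f"pics/{n}3.npz",im=im,D=D)
    cv2.imwrite(f"pics/{n}3z.png",cv2.resize(im[60:340,180:520,::-1],None,fx=2,fy=2))
    X=cloud(n,D)
    m=(D>0)&(abs(X[...,0]-.54)<.06)&(abs(X[...,1]-.063)<.07)&(X[...,2]>.10)&(X[...,2]<.145)
    P=X[m]; print(n,"foot",len(P),P.min(0),P.max(0),P[:,2].min(),cv2.minEnclosingCircle(P[:,:2].astype(np.float32)*1000))
    m=(D>0)&(abs(X[...,0]-.54)<.06)&(abs(X[...,1]-.063)<.07)&(X[...,2]>.235)&(X[...,2]<.270)
    P=X[m]; print(n,"beam",len(P),P.min(0),P.max(0),cv2.minAreaRect(P[:,:2].astype(np.float32)*1000))
E
```

```text
t 7.0 pos [0.5384 0.0634 0.2794] yaw(y axis) 98.03 z [ 1.e-04  5.e-04 -1.e+00] F [-0.04 -1.39 -4.1 ] T [-0.09 -0.04  0.07] grip 0.159 q [-0.76  0.13  0.62  1.64 -0.08  1.4   1.58]
[-0.09705339 -0.01457262 -0.00063728]
side foot 746 [0.50213604 0.02606466 0.10013932] [0.59997353 0.13246065 0.14472804] 0.10013932404304082 ((555.4821166992188, 84.13858795166016), 64.60053253173828)
side beam 401 [0.50486925 0.0427597  0.23512565] [0.56690965 0.08131578 0.26945302] ((535.49755859375, 63.479881286621094), (62.22962188720703, 33.089481353759766), 8.978189468383789)
scene foot 627 [ 0.48007256 -0.0066101   0.10075188] [0.57562484 0.09335044 0.14465011] 0.10075188082012143 ((526.3502197265625, 32.85908126831055), 60.608394622802734)
scene beam 594 [0.50488445 0.04889055 0.23504115] [0.57207201 0.07774449 0.26994438] ((539.295166015625, 60.76404571533203), (66.5800552368164, 26.11581802368164), 7.863241672515869)
```

View pics/side3z.png

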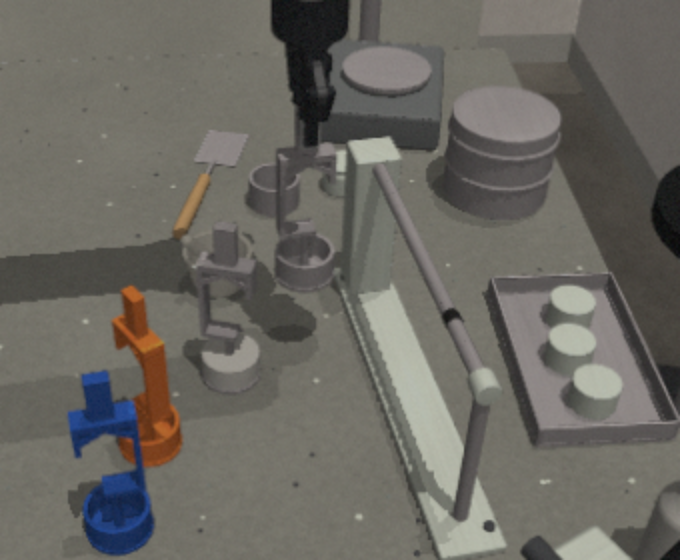

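View pics/scene3z.png

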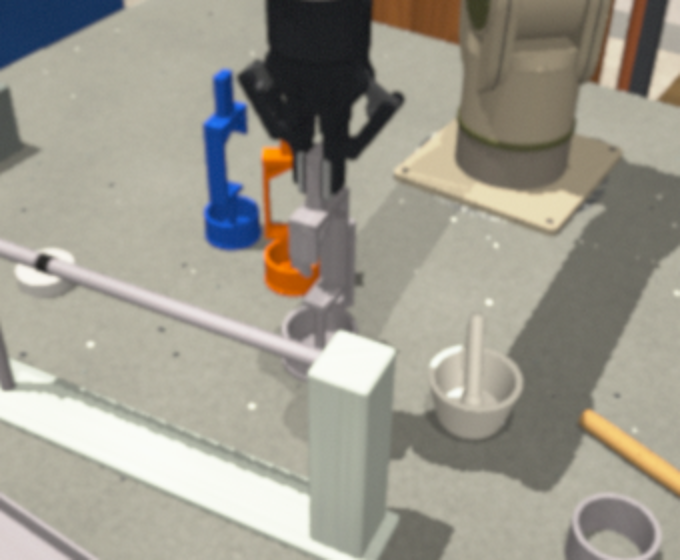

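move_arm:
  deltas:
    - [0, -0.011, 0, 0, 0, 0, -1]
    - [-0.015, 0, 0, 0, 0, 0, -1]
    - [-0.025, 0, 0, 0, 0, 0, -1]
    - [-0.025, 0, 0, 0, 0, 0, -1]
    - [-0.02, 0, 0, 0, 0, 0, -1]
    - [-0.01, 0, 0, 0, 0, 0, -1]
    - [-0.004, 0, 0, 0, 0, 0, -1]
    - [0, 0, 0, 0, 0, 0, -1]

```text
clock: 8.1
position: [0.6382, 0.0654, 0.2793]
ee_rot: [-0.069, 0.998, -0.0, -0.0]
ft_force: [0.2, 0.7, -4.0]
grip_width: 0.153
```

```bash
python3 - <<'E'
from h import *
o,R=st()
for n in ("side","scene"):
    im,D=viewer.camera(n); np.savez(f"pics/{n}4.npz",im=im,D=D)
    cv2.imwrite(f"pics/{n}4z.png",cv2.resize(im[80:280,280:500,::-1] if n=="side" else im[60:340,180:520,::-1],None,fx=3 if n=="side" else 2,fy=3 if n=="side" else 2))
    X=cloud(n,D)
    m=(D>0)&(abs(X[...,0]-.64)<.06)&(abs(X[...,1]-.063)<.07)&(X[...,2]>.235)&(X[...,2]<.270)
    P=X[m]; print(n,"beam",len(P),P.min(0),P.max(0),cv2.minAreaRect(P[:,:2].astype(np.float32)*1000))
E
```

```text
t 8.1 pos [0.6382 0.0654 0.2793] yaw(y axis) 97.95 z [-1.e-04 -1.e-04 -1.e+00] F [ 0.23  0.72 -4.  ] T [-0.02  0.03  0.  ] grip 0.153 q [-0.64  0.39  0.64  1.37 -0.23  1.46  1.7 ]
side beam 402 [0.60354923 0.04763269 0.23525468] [0.6680202  0.0864441  0.26999803] ((635.8632202148438, 65.81578826904297), (63.19673538208008, 32.636844635009766), 8.140429496765137)
scene beam 714 [0.60548472 0.05287625 0.2350129 ] [0.67197951 0.08108016 0.269944  ] ((639.15185546875, 64.14236450195312), (64.94237518310547, 26.00899887084961), 7.913076400756836)
```

View pics/side4z.png

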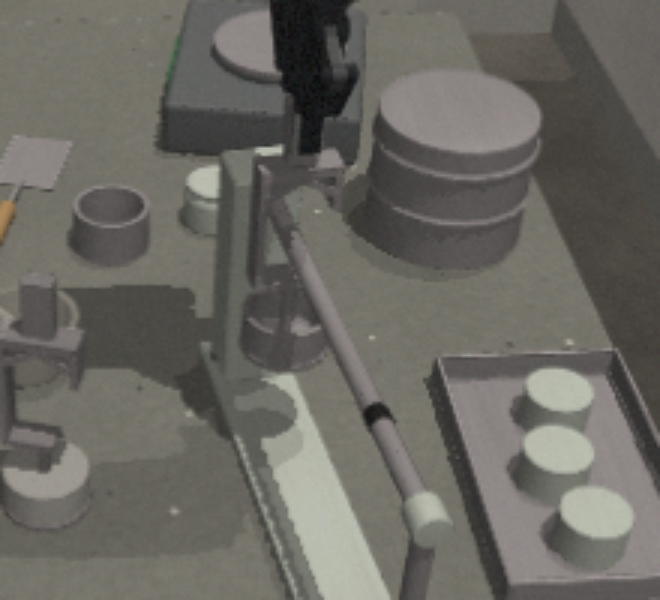

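View pics/scene4z.png

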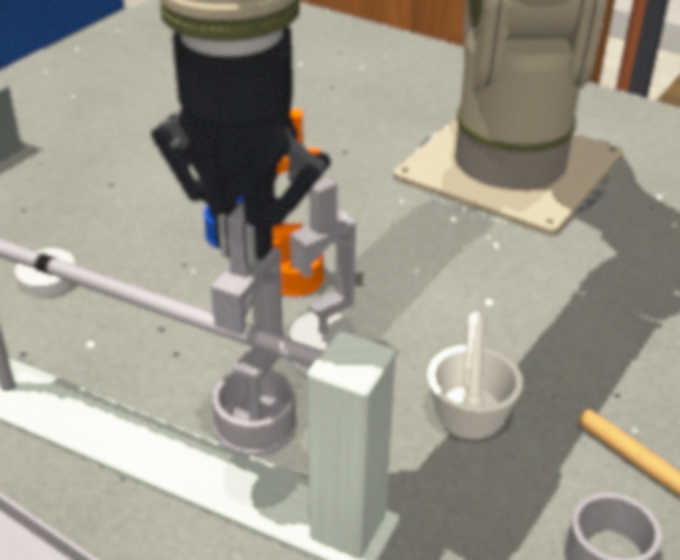

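move_arm:
  deltas:
    - [0, 0, 0.01, 0, 0, 0, -1]
    - [0, 0, 0.015, 0, 0, 0, -1]
    - [0, 0, 0.01, 0, 0, 0, -1]
    - [0, 0, 0.005, 0, 0, 0, -1]
    - [0, 0, 0.003, 0, 0, 0, -1]
    - [0, 0, 0, 0, 0, 0, -1]

```text
clock: 8.95
position: [0.6385, 0.0658, 0.2363]
ee_rot: [-0.07, 0.998, 0.0, 0.0]
ft_force: [-0.5, -0.1, -4.2]
grip_width: 0.153
```

move_arm:
  deltas:
    - [0, 0, 0.0015, 0, 0, 0, -1]
    - [0, 0, 0, 0, 0, 0, -1]

```text
clock: 9.2
position: [0.6385, 0.0659, 0.2349]
ee_rot: [-0.07, 0.998, 0.0, 0.0]
ft_force: [0.1, -0.1, -3.8]
grip_width: 0.154
```

move_arm:
  deltas:
    - [0, 0, 0.0015, 0, 0, 0, -1]
    - [0, 0, 0, 0, 0, 0, -1]

```text
clock: 9.45
position: [0.6385, 0.0659, 0.2336]
ee_rot: [-0.07, 0.998, 0.0, 0.0]
ft_force: [-0.6, -0.7, -1.2]
grip_width: 0.155
```

move_arm:
  deltas:
    - [0, 0, 0.0007, 0, 0, 0, -1]
    - [0, 0, 0, 0, 0, 0, -1]

```text
clock: 9.7
position: [0.6386, 0.0659, 0.2335]
ee_rot: [-0.07, 0.998, 0.0, 0.001]
ft_force: [-2.0, 0.2, 6.3]
grip_width: 0.153
```

```bash
python3 - <<'E'
from h import *
o,R=st()
for n in ("side","scene"):
    im,D=viewer.camera(n)
    cv2.imwrite(f"pics/{n}5z.png",cv2.resize(im[80:280,280:500,::-1] if n=="side" else im[120:280,220:420,::-1],None,fx=3,fy=3))
E
```

```text
t 9.7 pos [0.6386 0.0659 0.2335] yaw(y axis) 97.99 z [ 1.e-03  5.e-04 -1.e+00] F [-1.99  0.17  6.34] T [0.02 0.67 0.03] grip 0.153 q [-0.64  0.41  0.63  1.44 -0.24  1.37  1.71]
```

View pics/side5z.png

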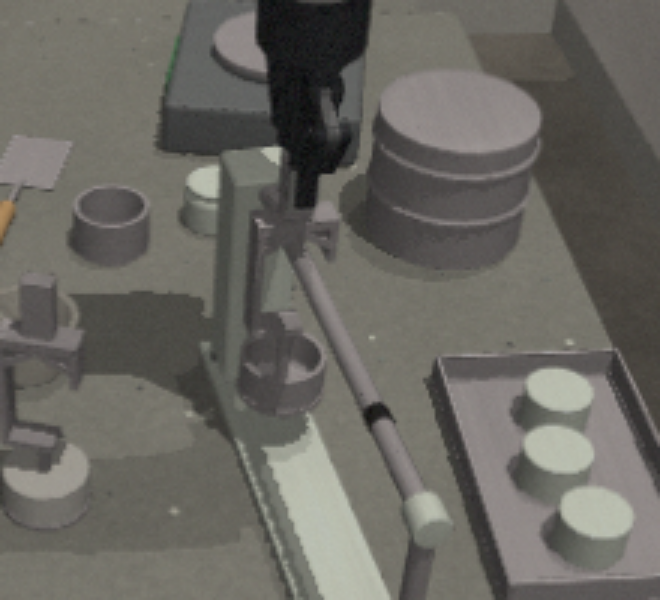

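View pics/scene5z.png

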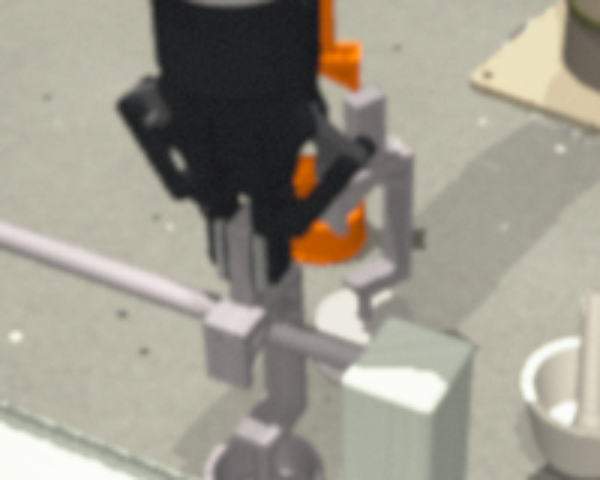

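move_arm:
  deltas:
    - [0.0005, 0, -0.0003, 0, 0, 0, -1]
    - [0, -0.01, 0, 0, 0, 0, -1]
    - [0, -0.015, 0, 0, 0, 0, -1]
    - [0, -0.015, 0, 0, 0, 0, -1]
    - [0, -0.01, 0, 0, 0, 0, -1]
    - [0, 0, 0, 0, 0, 0, -1]

```text
clock: 10.55
position: [0.6444, 0.0151, 0.2327]
ee_rot: [-0.069, 0.998, -0.0, -0.001]
ft_force: [-3.6, -2.9, 1.7]
grip_width: 0.154
```

```bash
python3 - <<'E'
from h import *
o,R=st()
E
```

```text
t 10.55 pos [0.6444 0.0151 0.2327] yaw(y axis) 97.91 z [-1.3e-03 -5.0e-04 -1.0e+00] F [-3.64 -2.93  1.71] T [-0.59  1.04 -0.02] grip 0.154 q [-0.57  0.42  0.65  1.43 -0.25  1.37  1.8 ]
```

move_arm:
  deltas:
    - [0.0008, -0.01, 0, 0, 0, 0, -1]
    - [0, -0.015, 0, 0, 0, 0, -1]
    - [0, -0.015, 0, 0, 0, 0, -1]
    - [0, -0.01, 0, 0, 0, 0, -1]
    - [0, 0, 0, 0, 0, 0, -1]

```text
clock: 11.18
position: [0.6509, -0.0347, 0.2325]
ee_rot: [-0.069, 0.998, -0.001, -0.0]
ft_force: [-1.3, -3.1, -1.0]
grip_width: 0.156
```

```bash
python3 - <<'E'
from h import *
o,R=st()
E
```

```text
t 11.175 pos [ 0.6509 -0.0347  0.2325] yaw(y axis) 97.9 z [-2.0e-04 -1.4e-03 -1.0e+00] F [-1.31 -3.1  -1.01] T [-0.69  0.47  0.02] grip 0.156 q [-0.49  0.44  0.66  1.41 -0.27  1.38  1.88]
```

move_arm:
  deltas:
    - [0.0003, -0.01, 0.0003, 0, 0, 0, -1]
    - [0, -0.015, 0, 0, 0, 0, -1]
    - [0, -0.015, 0, 0, 0, 0, -1]
    - [0, -0.01, 0, 0, 0, 0, -1]
    - [0, 0, 0, 0, 0, 0, -1]

```text
clock: 11.8
position: [0.6577, -0.0842, 0.2325]
ee_rot: [-0.069, 0.998, -0.001, 0.0]
ft_force: [-1.9, -3.4, -0.9]
grip_width: 0.158
```

```bash
python3 - <<'E'
from h import *
o,R=st()
E
```

```text
t 11.8 pos [ 0.6577 -0.0842  0.2325] yaw(y axis) 97.91 z [ 3.0e-04 -1.5e-03 -1.0e+00] F [-1.93 -3.37 -0.89] T [-0.73  0.43 -0.  ] grip 0.158 q [-0.41  0.47  0.67  1.38 -0.29  1.39  1.97]
```

move_arm:
  deltas:
    - [0.0003, -0.01, 0.0003, 0, 0, 0, -1]
    - [0, -0.015, 0, 0, 0, 0, -1]
    - [0, -0.012, 0, 0, 0, 0, -1]
    - [0, -0.006, 0, 0, 0, 0, -1]
    - [0, -0.003, 0, 0, 0, 0, -1]
    - [0, 0, 0, 0, 0, 0, -1]

```text
clock: 12.55
position: [0.6639, -0.1276, 0.2325]
ee_rot: [-0.07, 0.998, 0.0, 0.0]
ft_force: [-4.6, 3.1, 3.5]
grip_width: 0.155
```

```bash
cat > look.py <<'E'
from h import *
import sys
tag=sys.argv[1]
o,R=st()
for n in ("side","scene"):
    im,D=viewer.camera(n); np.savez(f"pics/{n}{tag}.npz",im=im,D=D)
    cv2.imwrite(f"pics/{n}{tag}z.png",cv2.resize(im[120:320,300:480,::-1] if n=="side" else im[100:280,120:320,::-1],None,fx=3,fy=3,interpolation=cv2.INTER_CUBIC))
    X=cloud(n,D); dx,dy=np.array([.990,.139]),np.array([-.139,.990]); M=np.array([.665,-.1345])
    L=np.dstack([(X[...,:2]-M)@dx,(X[...,:2]-M)@dy,X[...,2]])
    g=(D>0)&(np.ptp(im.astype(int),axis=2)<40)&(im.sum(2)>130)
    for lab,z in (("beam",(.212,.222)),("tab",(.228,.275)),("foot",(.06,.09))):
        m=g&(abs(L[...,0])<.04)&(abs(L[...,1])<.04)&(L[...,2]>z[0])&(L[...,2]<z[1])
        P=L[m]
        if len(P)>10: print(n,lab,len(P),(np.percentile(P,2,axis=0)*1000).round(1),(np.percentile(P,98,axis=0)*1000).round(1))
    m2=(D>0)&(abs(L[...,0])<.03)&(abs(L[...,1])<.03)&(X[...,2]>.185)&(X[...,2]<.212)&(im.sum(2)<150)
    print("dark",m2.sum(), (L[m2].mean(0)*1000).round(1) if m2.any() else "")
E
python3 look.py 6
```

```text
t 12.55 pos [ 0.6639 -0.1276  0.2325] yaw(y axis) 98.04 z [ 0.e+00  8.e-04 -1.e+00] F [-4.65  3.06  3.45] T [ 0.69  0.96 -0.08] grip 0.155 q [-0.33  0.51  0.67  1.34 -0.31  1.4   2.04]
side beam 277 [-33.   -6.  212.7] [ 27.6  19.2 221.7]
side tab 166 [-14.1 -11.5 229.7] [  8.8  20.8 270.4]
side foot 588 [-35.7 -26.   60.7] [27.7 36.9 89.2]
dark 11 [ -6.6  -5.6 204.8]
scene beam 251 [-27.9  -5.4 212.4] [ 31.9  18.3 221.9]
scene tab 360 [ -4.5 -13.  229.4] [ 14.3  25.  272.5]
scene foot 891 [-28.4 -24.3  60.2] [35.1 39.3 89.7]
dark 0
```

View pics/side6z.png

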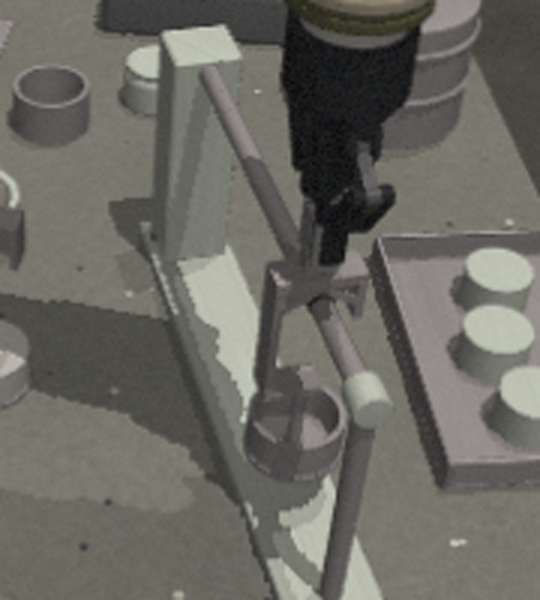

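View pics/scene6z.png

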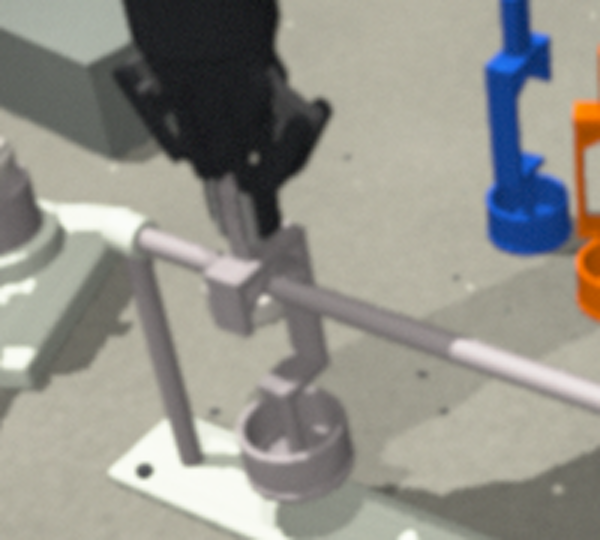

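```bash
python3 - <<'E'
from h import *
dy=np.array([-.139,.990]); M=np.array([.665,-.1345]); dx=np.array([.99,.139])
s=np.arange(-.03,.03,.0005)
for n in ("side","scene"):
    im=np.load(f"pics/{n}0.npy").astype(np.float32).mean(2)
    sgn=-1 if n=="side" else 1
    for h in (.2,.204):
      X=np.c_[M+s[:,None]*dy+ (sgn*.004)*dx, np.full(len(s),h)]
      p=proj(n,X).astype(np.float32)
      v=cv2.remap(im,p[:,0].reshape(1,-1),p[:,1].reshape(1,-1),cv2.INTER_LINEAR)[0]
      b=np.interp(s,[s[0],s[-1]],[v[:15].mean(),v[-15:].mean()]); w=np.clip(b-v,0,None); w[w<.3*w.max()]=0
      print(n,h,"mark local y mm",(w@s/w.sum()*1000).round(2),"width",(w>.5*w.max()).sum()*.5)
E
```

```text
side 0.2 mark local y mm 6.6 width 15.0
side 0.204 mark local y mm 3.33 width 15.0
scene 0.2 mark local y mm -5.55 width 12.5
scene 0.204 mark local y mm -3.6 width 12.5
```

move_arm:
  deltas:
    - [0.0008, -0.003, -0.0002, 0, 0, 0, -1]
    - [0, -0.003, 0, 0, 0, 0, -1]
    - [0, -0.0005, 0, 0, 0, 0, -1]
    - [0, 0, 0, 0, 0, 0, -1]
    - [0, 0, 0, 0, 0, 0, -1]

```text
clock: 13.28
position: [0.6644, -0.1349, 0.2326]
ee_rot: [-0.07, 0.998, -0.0, 0.001]
ft_force: [4.2, 2.5, -2.2]
grip_width: 0.157
```

```bash
python3 look.py 7
```

```text
t 13.275 pos [ 0.6644 -0.1349  0.2326] yaw(y axis) 98.0 z [ 1.2e-03 -1.0e-04 -1.0e+00] F [ 4.18  2.48 -2.16] T [ 0.59 -1.21  0.01] grip 0.157 q [-0.32  0.51  0.67  1.33 -0.31  1.4   2.05]
side beam 283 [-33.3 -13.8 212.8] [ 27.4  11.2 221.7]
side tab 165 [-14.8 -18.7 229.3] [  8.   14.4 271.5]
side foot 590 [-35.1 -34.   60.5] [28.1 29.2 89.1]
dark 0 
scene beam 247 [-29.2 -12.  212.4] [ 31.7  11.1 221.9]
scene tab 364 [ -4.5 -20.7 229.9] [ 13.8  17.6 272.9]
scene foot 884 [-27.8 -31.6  60.2] [35.3 32.4 89.7]
dark 0
```

View pics/side7z.png

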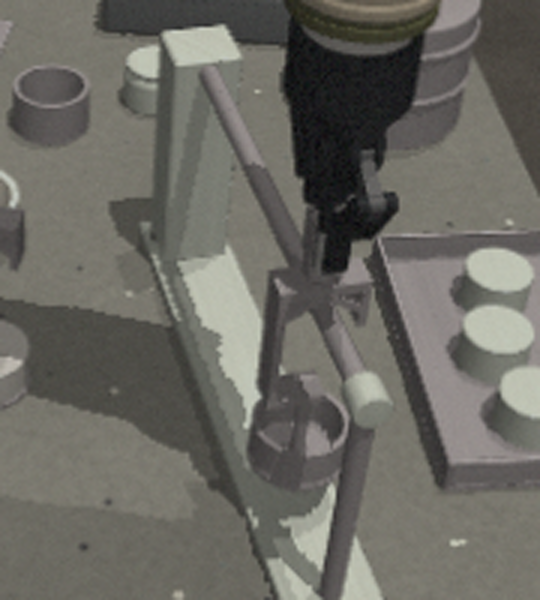

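move_arm:
  deltas:
    - [-0.0004, 0.0005, 0, 0, 0, 0, -1]
    - [0, 0, 0, 0, 0, 0, -1]
    - [0, 0, 0, 0, 0, 0, -1]
    - [0, 0, 0, 0, 0, 0, -1]
  force: 20

```text
clock: 13.88
position: [0.6643, -0.1349, 0.2326]
ee_rot: [-0.069, 0.998, -0.0, 0.0]
ft_force: [5.3, 0.8, -0.4]
grip_width: 0.157
```

move_arm:
  deltas:
    - [0, 0, 0, 0, 0, 0, -0.62]
    - [0, 0, 0, 0, 0, 0, -0.56]
    - [0, 0, 0, 0, 0, 0, -0.5]
    - [0, 0, 0, 0, 0, 0, -0.3]
    - [0, 0, 0, 0, 0, 0, -0.1]
    - [0, 0, 0, 0, 0, 0, 0]

```text
clock: 14.62
position: [0.6642, -0.1345, 0.2325]
ee_rot: [-0.07, 0.998, 0.0, -0.0]
ft_force: [0.4, -0.1, -0.3]
grip_width: 0.499
```

```bash
python3 look.py 8
```

```text
t 14.625 pos [ 0.6642 -0.1345  0.2325] yaw(y axis) 97.98 z [-1.e-04  1.e-04 -1.e+00] F [ 0.38 -0.07 -0.35] T [ 0.    0.   -0.02] grip 0.499 q [-0.32  0.51  0.67  1.33 -0.31  1.4   2.05]
side beam 207 [-33.8 -13.2 212.9] [ 27.   12.2 221.8]
side tab 244 [-16.5 -33.1 230.4] [  5.1  27.9 271.3]
side foot 532 [-29.9 -34.6  60.3] [32.3 28.2 89.2]
dark 0 
scene beam 198 [-28.4 -11.4 212.2] [ 30.9  11.4 221.9]
scene tab 549 [ -7.9 -33.7 230.4] [ 12.8  32.2 272.8]
scene foot 892 [-25.5 -32.4  60.3] [38.3 31.7 89.8]
dark 0
```

View pics/scene8z.png

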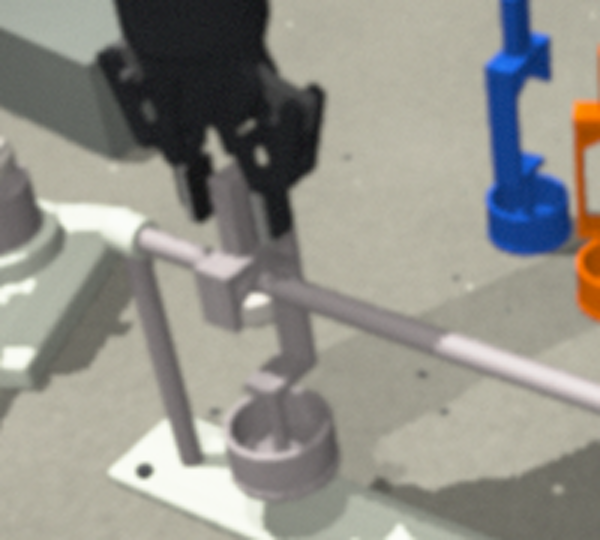

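move_arm:
  deltas:
    - [0, 0, 0, 0, 0, 0, 0]
    - [0, 0, -0.01, 0, 0, 0, 0]
    - [0, 0, -0.02, 0, 0, 0, 0]
    - [0, 0, -0.03, 0, 0, 0, 0]
    - [0, 0, -0.03, 0, 0, 0, 0]
    - [0, 0, -0.03, 0, 0, 0, 0]
    - [0.03, 0, -0.01, 0, 0, 0, 0]
    - [0.04, 0, 0, 0, 0, 0, 0]
    - [0.04, 0, 0, 0, 0, 0, 0]
    - [0, 0, 0, 0, 0, 0, 0]

```text
clock: 15.98
position: [0.5532, -0.1513, 0.3643]
ee_rot: [-0.068, 0.998, 0.001, 0.001]
ft_force: [-0.4, 0.6, 0.6]
grip_width: 0.499
```

move_arm:
  deltas:
    - [0, 0, 0, 0, 0, 0, 0]
    - [0, 0, 0, 0, 0, 0, 0]
    - [0, 0, 0, 0, 0, 0, 0]
    - [0, 0, 0, 0, 0, 0, 0]
    - [0, 0, 0, 0, 0, 0, 0]
    - [0, 0, 0, 0, 0, 0, 0]
    - [0, 0, 0, 0, 0, 0, 0]
    - [0, 0, 0, 0, 0, 0, 0]
    - [0, 0, 0, 0, 0, 0, 0]
    - [0, 0, 0, 0, 0, 0, 0]

```text
clock: 17.23
position: [0.5552, -0.1498, 0.3625]
ee_rot: [-0.07, 0.998, 0.0, 0.0]
ft_force: [0.2, -0.3, -0.3]
grip_width: 0.498
```

```bash
python3 look.py 9; python3 look.py 10
```

```text
t 17.225 pos [ 0.5552 -0.1498  0.3625] yaw(y axis) 97.98 z [ 0.e+00  1.e-04 -1.e+00] F [ 0.17 -0.31 -0.27] T [-0.02  0.01  0.04] grip 0.498 q [-0.42  0.21  0.73  1.4  -0.14  1.58  2.01]
side beam 286 [-33.7 -13.4 212.5] [ 26.3  12.1 221.7]
side tab 299 [-16.1  -9.  229.8] [  7.3   5.2 271.4]
side foot 556 [-31.3 -34.5  60.3] [31.3 28.4 89.2]
dark 0 
scene beam 255 [-30.1 -12.5 212.5] [ 30.9  11.  222. ]
scene tab 381 [-10.9  -6.9 229.2] [ 12.7   6.1 272.4]
scene foot 890 [-24.6 -32.2  60.3] [39.  31.8 89.7]
dark 0 
t 17.325 pos [ 0.5552 -0.1498  0.3625] yaw(y axis) 97.98 z [ 0.e+00  1.e-04 -1.e+00] F [0.67 0.34 0.69] T [-0.03 -0.03  0.03] grip 0.5 q [-0.42  0.21  0.73  1.4  -0.14  1.58  2.01]
side beam 277 [-33.5 -13.5 212.4] [ 26.8  11.7 221.8]
side tab 299 [-16.2  -8.8 229.7] [  7.2   6.  271.5]
side foot 550 [-31.3 -34.6  60.5] [31.5 29.1 89.1]
dark 0 
scene beam 260 [-29.4 -12.1 212.2] [ 31.2  10.9 221.9]
scene tab 381 [-11.5  -7.1 229.3] [ 12.5   6.2 272.5]
scene foot 900 [-24.7 -32.4  60.3] [39.1 31.8 89.7]
dark 0
```

View pics/scene10z.png

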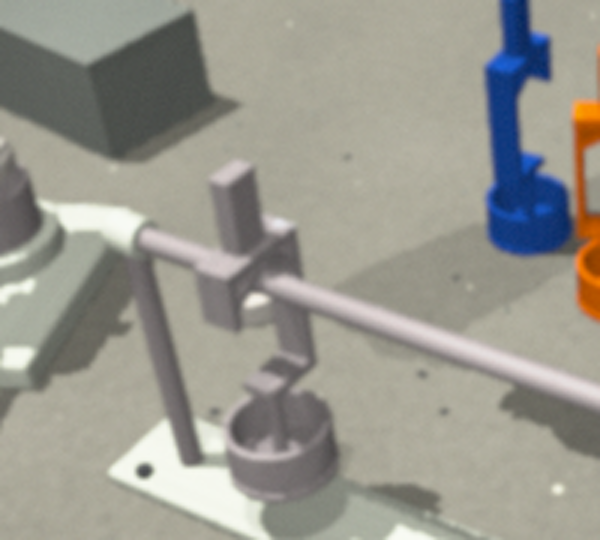

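View pics/side10z.png

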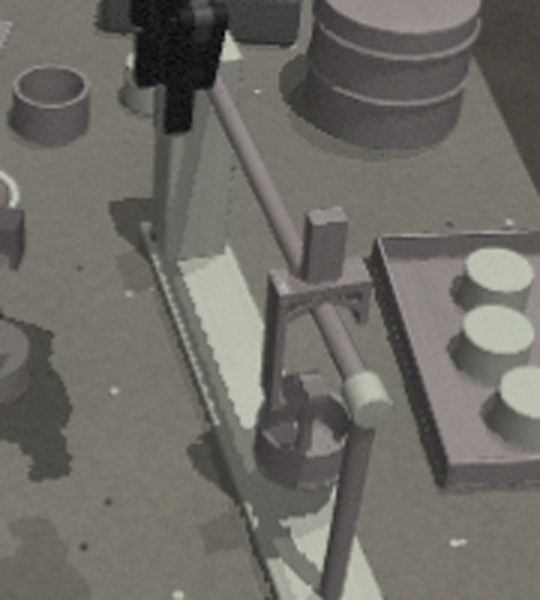

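```bash
python3 - <<'E'
from h import *
a=np.load("pics/side0.npy").astype(int)
z=np.load("pics/side10.npz");X=cloud("side",z['D'])
m=(z['D']>0)&(X[...,0]>.4)&(X[...,0]<.5)&(abs(X[...,1]-.004)<.05)&(X[...,2]>.175)&(X[...,2]<.225)
print(m.sum(),X[m].min(0),X[m].max(0))
manip.hand_in(); st()
E
```

```text
237 [ 0.43431574 -0.00731309  0.17510543] [0.4601024  0.01194596 0.21965013]
the job is handed in; nothing more can be done
the job is handed in; nothing more can be done
```

The ring carrier is hanging on the rail over the dark band, let go and still, and the job was handed in at about 17.3 s of the 53 s allowed.

I gripped it by its tab and hooked it over the rail at about y = +112 mm, close beside the column. I then slid it about 200 mm to the band without lifting it off. Light contact with the rail held throughout, with readings of a few newtons and at most about 6 N.

**Last checks**
- **Centring:** both cameras put the hook about 0.5 to 1 mm from the band's measured centre. The hook covers the band, so the band itself could not be seen again at the end. A second, intensity-based way of locating the band disagreed between the cameras by several mm because it is sensitive to height, so I relied on the depth-based position.
- **Stillness:** two looks 0.1 s apart, more than 2 s after release, matched to about 1 mm.
- **Hanging straight:** the foot sits about 5 mm towards rail +x from the tab, a lean of roughly 1.7°. I took this as its natural balance on the rail and did not correct it.
- **Other things:** the disc carrier was measured in its original place. The blue and orange carriers were not touched. The gripper was about 11 cm back and 13 cm up from where it let go, touching nothing.

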